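# Check the bench balance with the damper slide held out

## Robot

A 6-joint arm with a two-finger parallel gripper is mounted at the origin on the work surface. World frame = base frame: x ahead of the robot, y to its left, z up, the work surface at z = 0. Lengths are in m, angles in degrees, forces in N, time in s.
With the tool pointing down it reaches from about 0.35 to 0.725 m from the base axis. Payload 6 kg.
Tool frame: the origin (TCP) lies midway between the tips of the shut fingers; the grasp point (between the pads) lies 19 mm behind it; z points along the fingers, y is the line along which they close (so a half turn about z gives the same grasp; the last joint's range is limited). The gripper opens to 85 mm and grips with 20 to 120 N. Pads are 22 mm wide; open, the fingers measure 114 mm over their backs; the gripper's body (76 mm by 85 mm) begins 54 mm behind the grasp point. The pads swing forward as they close: fully open they stand 13 mm farther back than shut.
Start: joints at [-46.026, 2.303, 4.859, 0, -92.561, -19.12], TCP at [0.252, -0.544, 0.211] pointing down, gripper open.
Joint ranges: [-146.85, 146.85], [-73.84, 115.35], [-62.03, 85.46], [-188.31, 113.3], [-161.28, -10.13], [-171.36, 171.36]. Speed limits (degrees/s): [147.25, 147.25, 172.46, 180, 180, 180].

## Interface

Orientations are given as [roll, pitch, yaw] about the fixed x, y, z axes, in that order (R = Rz(yaw) Ry(pitch) Rx(roll)).
In Python, from bench import bot, cams gives the robot as it stands.
- The arm moves only by the shell command python3 -m jog 'ROWS' [FORCE]. ROWS is JSON, a list of rows, each an object of numbers: "fingers": the closure, from -1 (fully open) to 1 (shut), so that 0 is half open; "x", "y", "z": the shift along the tool's x, y, z in units of 120 mm (1.0 is 120 mm); "wx", "wy", "wz": the turn, a rotation vector about the tool's x, y, z in units of pi rad (1.0 is pi rad). In form: [{"fingers": .., "x": .., "y": .., "z": .., "wx": .., "wy": .., "wz": ..}, ...]. A call has exactly 5 rows; each row is the pose to reach, as a shift and turn from the pose commanded when the call began, along the tool's axes at that moment, turning the shorter way round; what a row does not reach only later rows make up. A row lasts 1/10 s, in which the tool goes at most 50 mm and 8.59 degrees, less where a joint would pass 70% of its speed; a pose out of reach is approached as far as the arm can. A call with a number of a shift or a turn outside -1 to 1 is refused whole. A call with a gripper value outside its range is refused whole. The fingers move at their own pace and stop on an object; FORCE is the grip in N (left out, the last holds). Time passes only in rows, so rows that repeat a pose let the fingers close, or fill a call up. It gives the time, the measured TCP pose, the force, the opening and the grip force at its end, in the units of the state.
- bot.get_state(): the state, without advancing time (a new reading comes with each control period).
- cams.get_image(name): name is "side" or "top"; returns a dict with "pixels" (400x640x3 uint8, red, green, blue), "intrinsics" (3x3 intrinsics, pixels), "R" (3x3) and "t" (3): a world point X has camera coordinates R X + t. Camera axes: x right, y down, z forward; pixel columns grow to the right and rows downward; lengths in m; the calibration is good to about 2 mm. A picture is of the moment at which its call begins. There is no depth.
- bot.close_job(): hands the job in; it is judged then, once.
The state is a dict: "time": time; "joint_positions": joint angles; "joint_vel": joint speeds; "effort": joint torques, N m; "tool_pos": TCP position; "ee_rot": TCP orientation; "ft_force": force on the tool from outside, world axes, zero at the start; "moment": the same for the moment, N m; "opening": finger opening in m; "grip_force": force on a finger pad.
Only numpy, scipy, OpenCV 4.12 (cv2) and the standard library are available. Lean on these libraries where they do the work, as an engineer would, in place of code of your own. Each camera call takes 0.05 s, during which the arm holds its last target. There are 200 camera calls.

## Task

Check the joinery bench balance: set the largest of the three steel check weights gently upright in the middle of the sprung pan and let go of it. Then pull the spring-return damper slide out by its upright grip until its pointer is level with the line on the index rider, and keep it there: the job finishes with the robot still holding the slide at the mark. Never press the pan down to its stop, and leave the rider, the other weights and everything else on the bench where they are.

Things in the scene. Friction and masses are not known exactly. Their poses are not given: they have to be found in the camera images.
- balance: Grey bench balance fixed to the bench, 156 x 176 mm, housing 80 mm high. Origin: centre of underside, on the bench; z up. The slide comes out of its own -y side and is pulled along -y. A thin post (10 x 12 mm, 128 mm high) stands 68 mm to +x of the pan's axis. A guide rail (10 mm wide, 32 mm high, 105 mm long) runs out of the -y side, 28 mm to +x of the slide's centre line.
- pan_center (a point): Centre of the top face of the balance's round flat steel pan (104 mm across, engraved ring of 52 mm), on the balance's vertical axis; the empty pan is 100 mm above the bench. No rim.
- pan (a joint): How far the sprung pan has sunk, m: 0 empty; spring 600 N/m, well damped; about 0.008 with the largest weight resting on it; its stop is at 0.020. Above 0.016 counts as pressed to the stop.
- weight_large: Largest check weight, plain steel, 500 g: upright cylinder 44 mm across and 48 mm high with a small knob (18 mm across) on top, 61 mm high in all. Origin: centre of its underside, z up along its axis. Grip it round the cylinder.
- weight_medium: Bystander: medium check weight, same shape, 34 mm across, 47 mm high in all. Origin: centre of underside.
- weight_small: Bystander: small check weight, same shape, 25 mm across, 39 mm high in all. Origin: centre of underside.
- grip (a point): Upright black round post on the outer end of the damper slide, to be held: 20 mm across, 56 mm tall. This point: centre of its foot, 39 mm above the bench (top 95 mm up); z up, y as the balance's y. With the slide home it stands 80 mm outside the housing's -y side. Below it is the flat slide bar, 22 mm wide, top 39 mm above the bench.
- slide (a joint): How far the damper slide is pulled out along the balance's -y, m: 0 home (start), 0.085 full travel. A spring draws it home with about 2 N plus 110 N/m (about 4.7 N at 0.025 and 8.8 N at 0.062), plus 0.4 N friction.
- pointer (a point): Top of the tip of the small dark pointer fin (3 mm wide) on the +x edge of the slide bar, 65 mm nearer the housing than the grip's axis; 41 mm above the bench. Moves with the slide.
- mark (a point): White line (2 mm wide) across the top of the dark index rider (16 x 10 x 16 mm, top 39 mm above the bench) clamped on the guide rail; this point is its end towards the slide. The pointer is at the mark when the two points have the same y in the balance's frame; they are then about 3 mm apart in x.
- rider (a joint): Where the rider is set along the rail, m, along the balance's -y; the slide is at the mark when joint slide equals this value (0.025 to 0.062). Clamped by friction of 6 N: do not move it.
- sample: Bystander: flat wood sample 50 x 90 x 20 mm lying on the bench. Origin: centre of underside.
- glue: Bystander: white glue bottle 56 mm across, 120 mm high. Origin: centre of underside.
- mallet: Bystander: wooden mallet lying down, 300 mm long, head 65 x 120 x 50 mm at its +x end. Origin: on the bench below the handle.
- chisel: Bystander: chisel lying down, about 240 mm long, 28 mm thick. Origin: on the bench near its middle.
- frame: Bystander: square open frame of wood boards, 130 x 130 x 90 mm. Origin: centre of underside.
- pouch: Bystander: flat grey tool pouch 80 x 220 x 35 mm. Origin: centre of underside.
Mind the look-alikes: they are no part of the job. Leave any red look-alike of the weight_large alone.

How it is judged (in metres and radians):
On the way, in this order (a step that is already met when the one before it is completed fails the run):
1. the largest weight stands on the middle of the pan, let go and at rest, the slide still home (horizontal distance between weight_large and pan_center below 0.012 m and angle between weight_large's own z axis and vertical below 0.1 rad and value of joint pan between 0.005 and 0.012 m and contact force between the fingers and weight_large below 0.1 N and linear speed of weight_large below 0.03 m/s and value of joint slide below 0.01 m), for 0.3 s.
2. the slide is held with its pointer at the mark (y of pointer in the frame of mark between -0.005 and 0.005 m and contact force between the fingers and slide above 1 N), for 0.2 s.
At the end, for the whole second after the job is handed in: The largest weight stands upright, released and at rest on the pan, within 12 mm of its centre; the slide's pointer is within 5 mm of the rider's line and still, and it is the fingers on the grip (over 2 N) that keep it there, through the last second (horizontal distance between weight_large and pan_center below 0.012 m and angle between weight_large's own z axis and vertical below 0.1 rad and value of joint pan between 0.005 and 0.012 m and contact force between the fingers and weight_large below 0.1 N and linear speed of weight_large below 0.03 m/s and y of pointer in the frame of mark between -0.005 and 0.005 m and contact force between the fingers and slide above 2 N and velocity of joint slide between -0.01 and 0.01 m/s and value of joint slide above 0.018 m); the arm keeps its last pose, push and grip.
It fails at once if the pan was pressed down to its stop (sunk more than 16 mm) (value of joint pan above 0.016 m).
It fails at once if the index rider was moved (more than 4 mm) (distance of mark from where it was at the start of the episode above 0.004 m).
It fails at once if another weight or something else on the bench was displaced by more than 30 mm (distance of any of weight_medium, weight_small, sample, glue, mallet, chisel, frame, pouch from where it was at the start of the episode above 0.03 m).
It also fails if it takes over 51 s, if anything falls off the work surface, if the arm or the gripper's body presses on something with over 40 N, if the wrist force passes 120 N, or if a joint passes its speed limit or range.

## Working session

There is one attempt and no reset: what is moved stays moved. The work goes in short steps, Python scripts to look and compute and a shell command to move; the robot and the scene stay as the last step left them, time stands still between calls to the robot, and variables do not carry over. Pictures are saved under pics/ and viewed, at most 10 in all, crops included, and the job is handed in when it is done.

```bash
mkdir -p pics; ls; cat > h.py <<'E'
import numpy as np, cv2
from bench import bot, cams
def snap(n,f=None):
    d=cams.get_image(n)
    if f: cv2.imwrite('pics/'+f,cv2.cvtColor(d['pixels'],cv2.COLOR_RGB2BGR))
    np.savez('/tmp/%s.npz'%n,**d); return d
def ray(d,u,v):
    R,t,K=map(np.array,(d['R'],d['t'],d['intrinsics']))
    return -R.T@t, R.T@np.linalg.inv(K)@[u,v,1]
def onz(d,u,v,z):
    c,r=ray(d,u,v); return c+r*(z-c[2])/r[2]
def proj(d,X):
    p=np.array(d['intrinsics'])@(np.array(d['R'])@X+d['t']); return p[:2]/p[2]
E
python3 - <<'E'
from h import *
for n in('top','side'):
    d=snap(n,n+'0.png'); print(n,-np.array(d['R']).T@d['t'],np.array(d['R'])[2],d['intrinsics'][0][0])
print(bot.get_state())
E
```

```text
pics
top [ 0.50290004 -0.02332849  1.75650345] [ 0.0551477   0.00733646 -0.99845125] 489.54888994840815
side [-0.10691695  0.69703911  1.01851129] [ 0.50353472 -0.52595343 -0.68543838] 488.71846504650495
{'time': 0.1, 'joint_positions': array([-4.60258630e+01,  2.33863030e+00,  4.80682307e+00, -2.26211466e-02,
       -9.25617203e+01, -1.91220438e+01]), 'joint_vel': array([ 0.08577702, -0.02250098,  0.13241634,  0.00300156,  0.06152296,
        0.02459097]), 'effort': array([-4.94445238e-03, -3.69343007e+01,  3.48281479e+01,  6.95183739e+00,
       -4.58873226e-03,  4.85661099e-05]), 'tool_pos': array([ 0.2521089 , -0.5440988 ,  0.20973585]), 'ee_rot': array([ 1.79904230e+02, -9.28463916e-03, -1.55146906e+02]), 'ft_force': array([-0.12633086,  0.29522076,  0.77417564]), 'moment': array([-0.01379965, -0.00180647, -0.02663108]), 'grip_force': 0.0, 'opening': 0.08547348932128986}
```

View pics/top0.png

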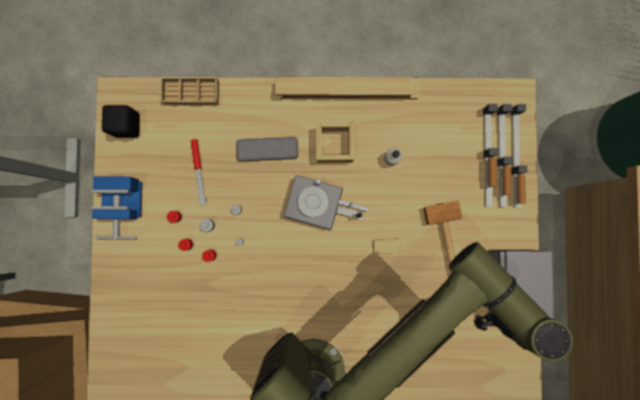

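View pics/side0.png

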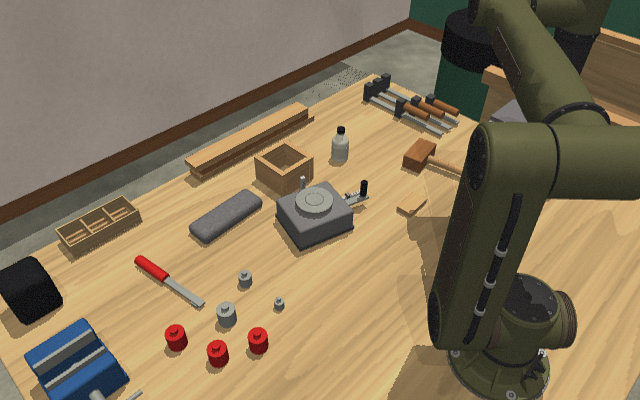

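Candidates for the largest weight are the steel ones at top (207,225) large, (236,210) medium and (240,242) small. The red look-alikes are at (173,216), (185,244) and (208,256). The largest grey one, (207,225), fits the description. The balance is at (313,202) and its slide points to image right, with the grip near (362,210). Next I check the choice in a close crop and measure.

```bash
python3 - <<'E'
from h import *
T=dict(np.load('/tmp/top.npz'));S=dict(np.load('/tmp/side.npz'))
def crop(d,x0,x1,y0,y1,w):
    c=d['pixels'][y0:y1,x0:x1][:,:,::-1]; return cv2.resize(c,(w,300),interpolation=cv2.INTER_CUBIC)
a=np.hstack([crop(T,160,260,190,265,400),crop(T,275,375,165,240,400)])
b=np.hstack([crop(S,160,300,260,365,400),crop(S,265,385,165,255,400)])
cv2.imwrite('pics/c1.png',np.vstack([a,b]))
for n,d in(('T',T),('S',S)):
    hsv=cv2.cvtColor(d['pixels'],cv2.COLOR_RGB2HSV)
    m=((hsv[...,1]<45)&(hsv[...,2]>70)).astype(np.uint8)
    k,l,st,c=cv2.connectedComponentsWithStats(m)
    for i in range(1,k):
        if 15<st[i,4]<4000: print(n,st[i],c[i].round(1),onz(d,*c[i],0.03).round(3))
E
```

```text
T [490 105   7   5  33] [492.8 107.1] [ 0.932 -0.635  0.03 ]
T [504 105   8   5  36] [507.1 107. ] [ 0.932 -0.685  0.03 ]
T [518 105   7   6  33] [521.4 107. ] [ 0.932 -0.736  0.03 ]
T [485 114  13  41 262] [488.6 134.9] [ 0.832 -0.618  0.03 ]
T [499 114  28  59 679] [510.  141.6] [ 0.808 -0.694  0.03 ]
T [ 237  138   60   23 1227] [266.5 148.7] [0.779 0.17  0.03 ]
T [385 149  16  16 155] [392.3 157. ] [ 0.751 -0.277  0.03 ]
T [596 154  22  26 157] [604.3 170.3] [ 0.707 -1.024  0.03 ]
T [485 157   7  50 176] [487.9 188. ] [ 0.643 -0.613  0.03 ]
T [578 160  12  12  53] [582.  166.2] [ 0.722 -0.946  0.03 ]
T [500 166   7  41 119] [501.8 191.7] [ 0.63  -0.662  0.03 ]
T [196 169  10  36 175] [200.4 187.4] [0.64  0.403 0.03 ]
T [514 174   6  33  76] [515.7 191.5] [ 0.631 -0.711  0.03 ]
T [ 285  176   83   53 2332] [316.5 202.6] [ 0.588 -0.009  0.03 ]
T [232 205   9   9  69] [235.8 209.2] [0.563 0.276 0.03 ]
T [ 96 219  40  20 208] [114.6 231. ] [0.484 0.703 0.03 ]
T [200 220  14  11 124] [206.6 225. ] [0.507 0.378 0.03 ]
T [236 239   7   6  32] [239.3 241.8] [0.449 0.262 0.03 ]
T [330 348
[... 1276 characters left out ...]
302  20  26 382] [225.6 314. ] [0.507 0.379 0.03 ]
S [474 304  12  12  57] [478.7 311.5] [ 0.087 -0.055  0.03 ]
S [ 33 329  62  46 750] [ 62.7 352.5] [0.678 0.693 0.03 ]
S [ 44 346  63  45 471] [ 73.4 368.6] [0.625 0.693 0.03 ]
S [538 348   9  10  53] [542.  352.1] [-0.071 -0.062  0.03 ]
S [450 350  10   8  54] [454.9 353.5] [0.065 0.08  0.03 ]
S [  0 360  24  40 491] [  7.5 385.8] [0.684 0.807 0.03 ]
S [542 365   8  28  49] [546.4 381. ] [-0.11  -0.005  0.03 ]
S [626 375  14  25 181] [634.8 390.9] [-0.253 -0.117  0.03 ]
S [ 89 389  17  11 131] [ 96.3 395. ] [0.536 0.686 0.03 ]
S [127 390  15  10  61] [135.  395.1] [0.48 0.63 0.03]
S [506 390  11  10  81] [510.4 394.7] [-0.07   0.078  0.03 ]
```

View pics/c1.png

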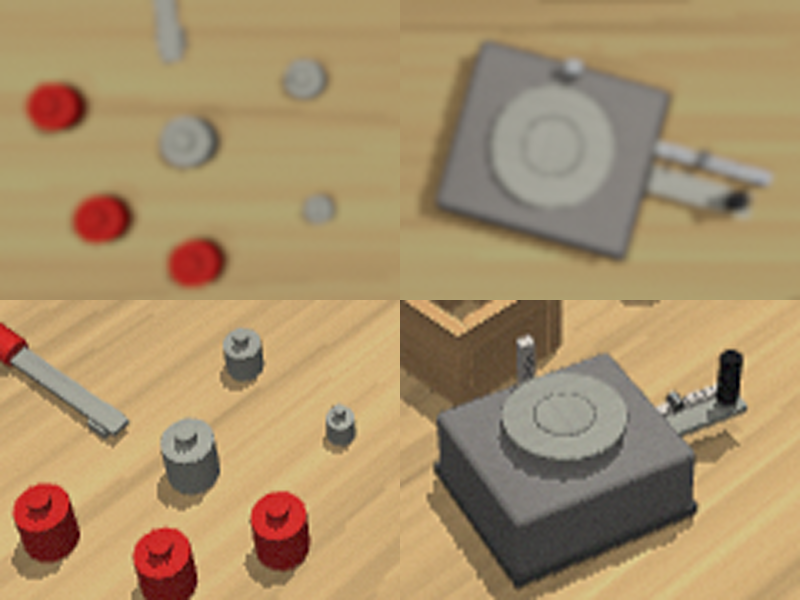

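The crop confirms the choice. The steel weight at top (206.7,225), side (225.6,314), is the largest of the grey three, and the reds are excluded. The pan centre is at top (313,201.5), the post top at (317.7,182), the grip top at (359,215) and the rider near (350,205). Now I measure these from both views.

```bash
cat >> h.py <<'E'
def tri(a,u,b,v):
    A=np.zeros((3,3));q=np.zeros(3)
    for c,r in(ray(a,*u),ray(b,*v)):
        r=r/np.linalg.norm(r);M=np.eye(3)-np.outer(r,r);A+=M;q+=M@c
    return np.linalg.solve(A,q)
def rows(target,yaw=None,st=None):
    from scipy.spatial.transform import Rotation as Ro
    st=st or bot.get_state()
    R=Ro.from_euler('xyz',st['ee_rot'],degrees=True)
    d=R.inv().apply(np.array(target)-st['tool_pos'])/0.12
    w=0
    if yaw is not None: w=(R.inv()*Ro.from_euler('xyz',[180,0,yaw],degrees=True)).as_rotvec()/np.pi
    return d.round(3),np.round(w,4)
E
python3 - <<'E'
from h import *
T=dict(np.load('/tmp/top.npz'));S=dict(np.load('/tmp/side.npz'))
# pan: light disc vs grey housing; ellipse fit
for n,d,x0,x1,y0,y1 in(('T',T,280,345,170,235),('S',S,270,360,170,255)):
    g=cv2.cvtColor(d['pixels'],cv2.COLOR_RGB2HSV)
    m=np.zeros(g.shape[:2],np.uint8); m[y0:y1,x0:x1]=((g[...,2]>145)&(g[...,1]<60))[y0:y1,x0:x1]*255
    m=cv2.morphologyEx(m,cv2.MORPH_OPEN,np.ones((5,5)))
    c=max(cv2.findContours(m,0,1)[0],key=cv2.contourArea); e=cv2.fitEllipse(c); print(n,'pan',e,onz(d,*e[0],.1))
P1=onz(T,313,201.5,.1)
print('grip',onz(T,359.25,215,.095),onz(S,265+331*.3,165+57*.3,.095))
print('post',onz(T,317.75,182,.128),onz(S,265+127*.3,165+40*.3,.128))
print('weight top',onz(T,206.7,225.2,.048),'S knob',onz(S,160+187*.35,260+133*.35,.061))
for q in((173,216),(185,244),(208,256)): print(onz(T,*q,.048).round(3))
E
```

```text
T pan ((312.9984436035156, 201.0706024169922), (28.817489624023438, 29.341304779052734), 141.27284240722656) [0.58971241 0.00251687 0.1       ]
S pan ((314.0168151855469, 199.11294555664062), (24.406444549560547, 36.38261413574219), 90.0549545288086) [0.59029178 0.002927   0.1       ]
grip [ 0.54350596 -0.15455937  0.095     ] [ 0.54388366 -0.15495871  0.095     ]
post [ 0.65207977 -0.01339177  0.128     ] [ 0.6550702 -0.0178628  0.128    ]
weight top [0.50611745 0.37390911 0.048     ] S knob [0.50380422 0.37646671 0.061     ]
[0.538 0.493 0.048]
[0.44  0.448 0.048]
[0.399 0.367 0.048]
```

```bash
python3 -m jog '[{"fingers":-1,"x":-0.13,"y":0.15,"z":0,"wx":0,"wy":0,"wz":0.045},{"fingers":-1,"x":-0.26,"y":0.3,"z":0,"wx":0,"wy":0,"wz":0.09},{"fingers":-1,"x":-0.39,"y":0.45,"z":0,"wx":0,"wy":0,"wz":0.136},{"fingers":-1,"x":-0.52,"y":0.6,"z":0,"wx":0,"wy":0,"wz":0.182},{"fingers":-1,"x":-0.65,"y":0.76,"z":0,"wx":0,"wy":0,"wz":0.227}]' 40
python3 -m jog '[{"fingers":-1,"x":-0.1,"y":0.2},{"fingers":-1,"x":-0.2,"y":0.4},{"fingers":-1,"x":-0.3,"y":0.6},{"fingers":-1,"x":-0.4,"y":0.8},{"fingers":-1,"x":-0.5,"y":1}]'
python3 - <<'E'
from h import *
print(rows([.505,.375,.21],164))
E
```

```text
time: 0.6
tool_pos: [0.2847, -0.4278, 0.2101]
ee_rot: [180.0, -0.1, 163.6]
ft_force: [0.2, -0.5, -0.1]
opening: 0.085
grip_force: 0.0
(array([1.220e-01, 6.936e+00, 5.000e-03]), array([ 0.0002, -0.0003, -0.002 ]))schema error: expected keys fingers, x, y, z, wx, wy, wz
```

```bash
python3 -m jog '[{"fingers":-1,"x":-0.1,"y":0.2,"z":0,"wx":0,"wy":0,"wz":0},{"fingers":-1,"x":-0.2,"y":0.4,"z":0,"wx":0,"wy":0,"wz":0},{"fingers":-1,"x":-0.3,"y":0.6,"z":0,"wx":0,"wy":0,"wz":0},{"fingers":-1,"x":-0.4,"y":0.8,"z":0,"wx":0,"wy":0,"wz":0},{"fingers":-1,"x":-0.5,"y":1,"z":0,"wx":0,"wy":0,"wz":0}]'
python3 -m jog '[{"fingers":-1,"x":0,"y":0.2,"z":0,"wx":0,"wy":0,"wz":0},{"fingers":-1,"x":0,"y":0.4,"z":0,"wx":0,"wy":0,"wz":0},{"fingers":-1,"x":0,"y":0.6,"z":0,"wx":0,"wy":0,"wz":0},{"fingers":-1,"x":0,"y":0.8,"z":0,"wx":0,"wy":0,"wz":0},{"fingers":-1,"x":0,"y":1,"z":0,"wx":0,"wy":0,"wz":0}]'
python3 -m jog '[{"fingers":-1,"x":0,"y":0.2,"z":0,"wx":0,"wy":0,"wz":0},{"fingers":-1,"x":0,"y":0.4,"z":0,"wx":0,"wy":0,"wz":0},{"fingers":-1,"x":0,"y":0.6,"z":0,"wx":0,"wy":0,"wz":0},{"fingers":-1,"x":0,"y":0.8,"z":0,"wx":0,"wy":0,"wz":0},{"fingers":-1,"x":0,"y":1,"z":0,"wx":0,"wy":0,"wz":0}]'
python3 -m jog '[{"fingers":-1,"x":0,"y":0.2,"z":0,"wx":0,"wy":0,"wz":0},{"fingers":-1,"x":0,"y":0.4,"z":0,"wx":0,"wy":0,"wz":0},{"fingers":-1,"x":0,"y":0.6,"z":0,"wx":0,"wy":0,"wz":0},{"fingers":-1,"x":0,"y":0.8,"z":0,"wx":0,"wy":0,"wz":0},{"fingers":-1,"x":0,"y":1,"z":0,"wx":0,"wy":0,"wz":0}]'
python3 -m jog '[{"fingers":-1,"x":0.1,"y":0.2,"z":0,"wx":0,"wy":0,"wz":0},{"fingers":-1,"x":0.2,"y":0.4,"z":0,"wx":0,"wy":0,"wz":0},{"fingers":-1,"x":0.3,"y":0.6,"z":0,"wx":0,"wy":0,"wz":0},{"fingers":-1,"x":0.4,"y":0.8,"z":0,"wx":0,"wy":0,"wz":0},{"fingers":-1,"x":0.5,"y":1,"z":0,"wx":0,"wy":0,"wz":0}]'
python3 -m jog '[{"fingers":-1,"x":0.02,"y":0.2,"z":0,"wx":0,"wy":0,"wz":0},{"fingers":-1,"x":0.04,"y":0.4,"z":0,"wx":0,"wy":0,"wz":0},{"fingers":-1,"x":0.06,"y":0.6,"z":0,"wx":0,"wy":0,"wz":0},{"fingers":-1,"x":0.09,"y":0.8,"z":0,"wx":0,"wy":0,"wz":0},{"fingers":-1,"x":0.12,"y":1,"z":0,"wx":0,"wy":0,"wz":0}]'
python3 - <<'E'
from h import *
print(rows([.505,.375,.21],164))
E
```

```text
time: 1.1
tool_pos: [0.3759, -0.329, 0.2104]
ee_rot: [180.0, -0.0, 164.0]
ft_force: [-0.2, -0.2, -0.4]
opening: 0.0854
grip_force: 0.0
time: 1.6
tool_pos: [0.4085, -0.2136, 0.2103]
ee_rot: [180.0, -0.0, 164.0]
ft_force: [0.9, 0.5, 0.0]
opening: 0.0857
grip_force: 0.0
time: 2.1
tool_pos: [0.4415, -0.0983, 0.2104]
ee_rot: [180.0, -0.0, 164.0]
ft_force: [1.2, 0.0, -0.2]
opening: 0.0854
grip_force: 0.0
time: 2.6
tool_pos: [0.4746, 0.017, 0.2104]
ee_rot: [-180.0, -0.0, 164.0]
ft_force: [1.1, -0.8, -0.3]
opening: 0.0853
grip_force: 0.0
time: 3.1
tool_pos: [0.4495, 0.1489, 0.2104]
ee_rot: [-180.0, -0.0, 164.0]
ft_force: [0.3, 0.7, 0.4]
opening: 0.0855
grip_force: 0.0
time: 3.6
tool_pos: [0.4692, 0.2681, 0.2102]
ee_rot: [-180.0, -0.0, 164.0]
ft_force: [1.2, -0.4, 0.7]
opening: 0.0854
grip_force: 0.0
(array([-0.041,  0.938,  0.001]), array([-0.0002, -0.0002, -0.    ]))
```

```bash
python3 -m jog '[{"fingers":-1,"x":-0.01,"y":0.2,"z":0.15,"wx":0,"wy":0,"wz":0},{"fingers":-1,"x":-0.02,"y":0.4,"z":0.35,"wx":0,"wy":0,"wz":0},{"fingers":-1,"x":-0.03,"y":0.6,"z":0.55,"wx":0,"wy":0,"wz":0},{"fingers":-1,"x":-0.04,"y":0.8,"z":0.75,"wx":0,"wy":0,"wz":0},{"fingers":-1,"x":-0.04,"y":0.94,"z":0.9,"wx":0,"wy":0,"wz":0}]'
python3 - <<'E'
from h import *
S=snap('side');T=snap('top')
def crop(d,x0,x1,y0,y1):
    c=d['pixels'][y0:y1,x0:x1][:,:,::-1]; return cv2.resize(c,(400,400),interpolation=cv2.INTER_CUBIC)
cv2.imwrite('pics/c2.png',np.hstack([crop(S,165,285,230,350),crop(T,160,260,175,275)]))
print(rows([.505,.375,.1],164))
print(proj(S,[.505,.375,.1]),proj(S,[.505,.375,.061]))
E
```

```text
time: 4.1
tool_pos: [0.5046, 0.3749, 0.0998]
ee_rot: [-179.9, -0.1, 164.0]
ft_force: [0.5, -0.5, 0.1]
opening: 0.0853
grip_force: 0.0
(array([-0.011,  0.009, -0.02 ]), array([-0.002 , -0.0013,  0.0002]))
[223.58640322 295.86016724] [225.64499972 305.8666962 ]
```

View pics/c2.png

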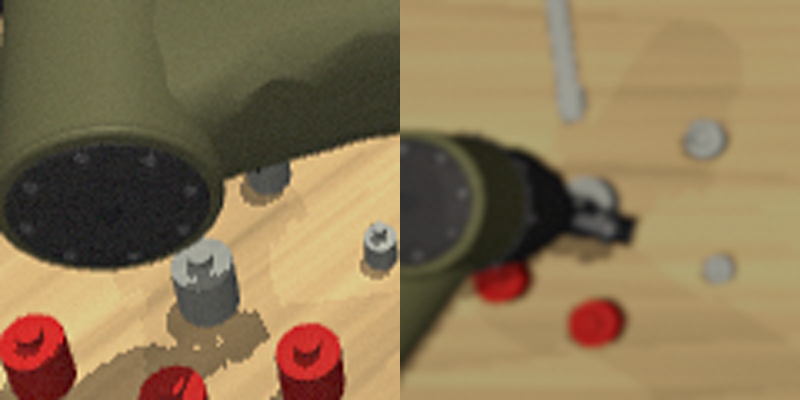

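The weight stands below the gripper. Its top disc is at side (226.5,308.6) against a predicted (226.3,309.2), and in the top view it is partly hidden under the wrist at (208,223). The alignment is good, so I descend and grip.

```bash
python3 -m jog '[{"fingers":-1,"x":0,"y":0,"z":0.15,"wx":0,"wy":0,"wz":0},{"fingers":-1,"x":0,"y":0,"z":0.32,"wx":0,"wy":0,"wz":0},{"fingers":-1,"x":0,"y":0,"z":0.5,"wx":0,"wy":0,"wz":0},{"fingers":-1,"x":0,"y":0,"z":0.65,"wx":0,"wy":0,"wz":0},{"fingers":-1,"x":0,"y":0,"z":0.76,"wx":0,"wy":0,"wz":0}]'
python3 -m jog '[{"fingers":-0.5,"x":0,"y":0,"z":0,"wx":0,"wy":0,"wz":0},{"fingers":-0.2,"x":0,"y":0,"z":0,"wx":0,"wy":0,"wz":0},{"fingers":0.2,"x":0,"y":0,"z":0,"wx":0,"wy":0,"wz":0},{"fingers":0.6,"x":0,"y":0,"z":0,"wx":0,"wy":0,"wz":0},{"fingers":1,"x":0,"y":0,"z":0,"wx":0,"wy":0,"wz":0}]' 40
python3 -m jog '[{"fingers":1,"x":0,"y":0,"z":0,"wx":0,"wy":0,"wz":0},{"fingers":1,"x":0,"y":0,"z":0,"wx":0,"wy":0,"wz":0},{"fingers":1,"x":0,"y":0,"z":0,"wx":0,"wy":0,"wz":0},{"fingers":1,"x":0,"y":0,"z":0,"wx":0,"wy":0,"wz":0},{"fingers":1,"x":0,"y":0,"z":0,"wx":0,"wy":0,"wz":0}]'
```

```text
time: 4.7
tool_pos: [0.5048, 0.3737, 0.0108]
ee_rot: [-180.0, -0.0, 164.0]
ft_force: [0.8, -0.7, 0.3]
opening: 0.0852
grip_force: 0.0
time: 5.2
tool_pos: [0.5064, 0.3762, 0.0143]
ee_rot: [179.7, 0.2, 164.0]
ft_force: [0.9, 4.1, 6.3]
opening: 0.0408
grip_force: 40.5
time: 5.7
tool_pos: [0.5065, 0.3762, 0.0143]
ee_rot: [179.7, 0.2, 164.0]
ft_force: [0.6, 4.3, 5.6]
opening: 0.0417
grip_force: 40.5
```

```bash
python3 -m jog '[{"fingers":1,"x":0,"y":0,"z":-0.15,"wx":0,"wy":0,"wz":0},{"fingers":1,"x":0,"y":0,"z":-0.35,"wx":0,"wy":0,"wz":0},{"fingers":1,"x":0,"y":0,"z":-0.6,"wx":0,"wy":0,"wz":0},{"fingers":1,"x":0,"y":0,"z":-0.8,"wx":0,"wy":0,"wz":0},{"fingers":1,"x":0,"y":0,"z":-1,"wx":0,"wy":0,"wz":0}]'
python3 -m jog '[{"fingers":1,"x":0,"y":-0.1,"z":-0.15,"wx":0,"wy":0,"wz":0},{"fingers":1,"x":0,"y":-0.25,"z":-0.35,"wx":0,"wy":0,"wz":0},{"fingers":1,"x":0,"y":-0.5,"z":-0.6,"wx":0,"wy":0,"wz":0},{"fingers":1,"x":0,"y":-0.75,"z":-0.75,"wx":0,"wy":0,"wz":0},{"fingers":1,"x":0,"y":-1,"z":-0.8,"wx":0,"wy":0,"wz":0}]'
python3 - <<'E'
from h import *
S=snap('side');T=snap('top')
s=bot.get_state();print(s['tool_pos'],s['ft_force'],s['opening'])
p=proj(S,s['tool_pos']);q=proj(T,s['tool_pos']);print(p,q)
def crop(d,p,h):
    x,y=map(int,p); c=d['pixels'][max(0,y-h):y+h,x-h:x+h][:,:,::-1]; return cv2.resize(c,(400,400),interpolation=cv2.INTER_CUBIC)
cv2.imwrite('pics/c3.png',np.hstack([crop(S,p,60),crop(T,q,50)]))
print(rows([.590,.0027,.22],164))
E
```

```text
time: 6.2
tool_pos: [0.5039, 0.3734, 0.1307]
ee_rot: [-179.8, -0.2, 164.0]
ft_force: [0.5, -0.1, -5.6]
opening: 0.0411
grip_force: 41.9
time: 6.7
tool_pos: [0.4713, 0.2577, 0.2287]
ee_rot: [180.0, -0.0, 164.0]
ft_force: [0.1, -0.5, -4.9]
opening: 0.0413
grip_force: 42.1
[0.47113963 0.2561728  0.22890417] [ 0.14726575  0.20942437 -5.69320467] 0.04095747296791513
[269.962373   238.03673939] [230.74184775 236.46775725]
(array([-1.538, -1.754,  0.073]), array([ 0.0002, -0.    , -0.0006]))
```

View pics/c3.png

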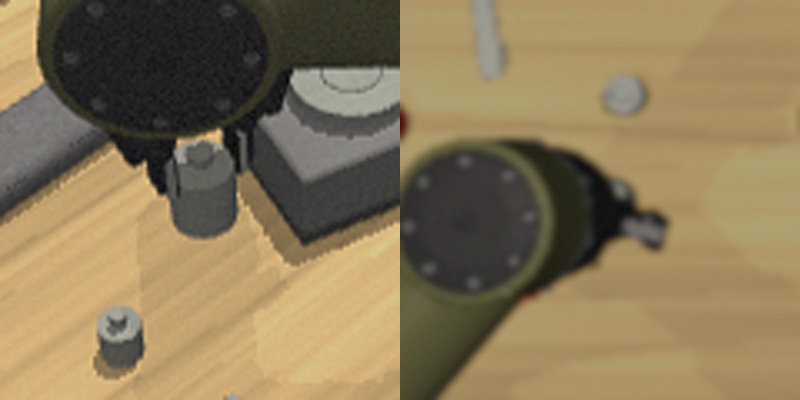

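The weight hangs upright between the fingers, body centred at side crop x 204, which is px (270,241). Its bottom is about 14 mm below the TCP, as expected. Now I carry it over the pan.

```bash
python3 -m jog '[{"fingers":1,"x":-0.12,"y":-0.14,"z":0,"wx":0,"wy":0,"wz":0},{"fingers":1,"x":-0.28,"y":-0.32,"z":0,"wx":0,"wy":0,"wz":0},{"fingers":1,"x":-0.45,"y":-0.5,"z":0,"wx":0,"wy":0,"wz":0},{"fingers":1,"x":-0.61,"y":-0.7,"z":0,"wx":0,"wy":0,"wz":0},{"fingers":1,"x":-0.77,"y":-0.88,"z":0,"wx":0,"wy":0,"wz":0}]'
python3 -m jog '[{"fingers":1,"x":-0.16,"y":-0.18,"z":0,"wx":0,"wy":0,"wz":0},{"fingers":1,"x":-0.32,"y":-0.36,"z":0,"wx":0,"wy":0,"wz":0},{"fingers":1,"x":-0.48,"y":-0.54,"z":0.1,"wx":0,"wy":0,"wz":0},{"fingers":1,"x":-0.64,"y":-0.72,"z":0.25,"wx":0,"wy":0,"wz":0},{"fingers":1,"x":-0.77,"y":-0.88,"z":0.4,"wx":0,"wy":0,"wz":0}]'
python3 -m jog '[{"fingers":1,"x":0,"y":0,"z":0.07,"wx":0,"wy":0,"wz":0},{"fingers":1,"x":0,"y":0,"z":0.14,"wx":0,"wy":0,"wz":0},{"fingers":1,"x":0,"y":0,"z":0.21,"wx":0,"wy":0,"wz":0},{"fingers":1,"x":0,"y":0,"z":0.28,"wx":0,"wy":0,"wz":0},{"fingers":1,"x":0,"y":0,"z":0.35,"wx":0,"wy":0,"wz":0}]'
python3 - <<'E'
from h import *
S=snap('side');T=snap('top')
s=bot.get_state();print(s['tool_pos'],s['ft_force'],s['opening'])
p=proj(S,s['tool_pos']);q=proj(T,s['tool_pos']);print(p,q)
def crop(d,p,h):
    x,y=map(int,p); c=d['pixels'][max(0,y-h):y+h,x-h:x+h][:,:,::-1]; return cv2.resize(c,(400,400),interpolation=cv2.INTER_CUBIC)
cv2.imwrite('pics/c4.png',np.hstack([crop(S,p,50),crop(T,q,50)]))
print(rows([.590,.0027,.115],164))
E
```

```text
time: 7.3
tool_pos: [0.531, 0.1308, 0.2256]
ee_rot: [-179.9, -0.2, 164.0]
ft_force: [-0.1, -0.1, -4.4]
opening: 0.0407
grip_force: 42.3
time: 7.8
tool_pos: [0.5909, 0.0039, 0.1768]
ee_rot: [-179.9, -0.2, 164.0]
ft_force: [0.9, 0.8, -5.0]
opening: 0.0411
grip_force: 42.3
time: 8.3
tool_pos: [0.5913, 0.0058, 0.1372]
ee_rot: [180.0, 0.0, 164.1]
ft_force: [-0.1, 0.4, -5.7]
opening: 0.0413
grip_force: 42.3
[0.59050801 0.00553674 0.13588045] [-0.44278039 -0.28840048 -4.95135886] 0.04136703140695142
[313.33093916 189.82383853] [311.92386512 200.25890133]
(array([-0.003, -0.024,  0.174]), array([-0.0002, -0.0007,  0.0002]))
```

View pics/c4.png

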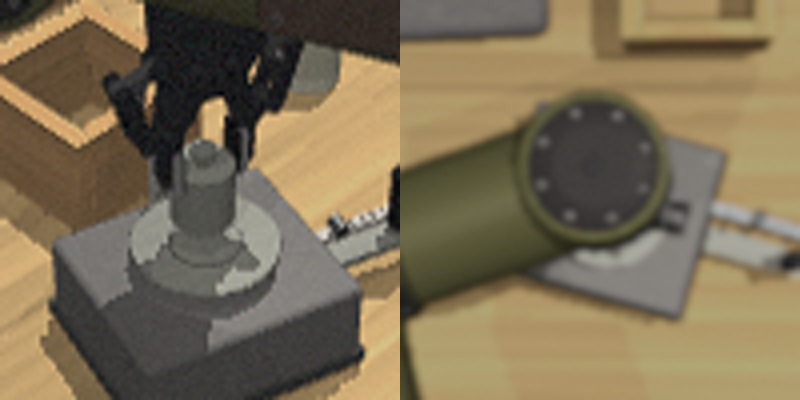

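The weight is over the pan ring: body centre at side px (314,189), pan centre at (314.5,199). I lower it, watching the force.

```bash
python3 -m jog '[{"fingers":1,"x":0,"y":-0.01,"z":0.02,"wx":0,"wy":0,"wz":0},{"fingers":1,"x":0,"y":-0.02,"z":0.05,"wx":0,"wy":0,"wz":0},{"fingers":1,"x":0,"y":-0.02,"z":0.08,"wx":0,"wy":0,"wz":0},{"fingers":1,"x":0,"y":-0.02,"z":0.11,"wx":0,"wy":0,"wz":0},{"fingers":1,"x":0,"y":-0.02,"z":0.13,"wx":0,"wy":0,"wz":0}]'
python3 -m jog '[{"fingers":1,"x":0,"y":0,"z":0.01,"wx":0,"wy":0,"wz":0},{"fingers":1,"x":0,"y":0,"z":0.02,"wx":0,"wy":0,"wz":0},{"fingers":1,"x":0,"y":0,"z":0.03,"wx":0,"wy":0,"wz":0},{"fingers":1,"x":0,"y":0,"z":0.04,"wx":0,"wy":0,"wz":0},{"fingers":1,"x":0,"y":0,"z":0.04,"wx":0,"wy":0,"wz":0}]'
```

```text
time: 8.9
tool_pos: [0.5906, 0.0026, 0.1214]
ee_rot: [-180.0, -0.0, 164.0]
ft_force: [0.6, -0.1, -5.5]
opening: 0.0411
grip_force: 42.3
time: 9.4
tool_pos: [0.5906, 0.0027, 0.1169]
ee_rot: [-180.0, -0.0, 164.0]
ft_force: [-0.5, 0.9, -4.8]
opening: 0.0409
grip_force: 42.3
```

```bash
python3 -m jog '[{"fingers":1,"x":0,"y":0,"z":0.01,"wx":0,"wy":0,"wz":0},{"fingers":1,"x":0,"y":0,"z":0.02,"wx":0,"wy":0,"wz":0},{"fingers":1,"x":0,"y":0,"z":0.03,"wx":0,"wy":0,"wz":0},{"fingers":1,"x":0,"y":0,"z":0.04,"wx":0,"wy":0,"wz":0},{"fingers":1,"x":0,"y":0,"z":0.04,"wx":0,"wy":0,"wz":0}]'
python3 -m jog '[{"fingers":1,"x":0,"y":0,"z":0.01,"wx":0,"wy":0,"wz":0},{"fingers":1,"x":0,"y":0,"z":0.015,"wx":0,"wy":0,"wz":0},{"fingers":1,"x":0,"y":0,"z":0.02,"wx":0,"wy":0,"wz":0},{"fingers":1,"x":0,"y":0,"z":0.02,"wx":0,"wy":0,"wz":0},{"fingers":1,"x":0,"y":0,"z":0.02,"wx":0,"wy":0,"wz":0}]'
```

```text
time: 9.9
tool_pos: [0.5907, 0.0027, 0.1123]
ee_rot: [180.0, 0.0, 164.0]
ft_force: [0.8, 1.4, -4.3]
opening: 0.0413
grip_force: 42.4
time: 10.4
tool_pos: [0.5908, 0.0027, 0.1101]
ee_rot: [180.0, 0.0, 164.0]
ft_force: [-0.2, -0.0, -2.7]
opening: 0.0411
grip_force: 42.5
```

```bash
python3 -m jog '[{"fingers":1,"x":0,"y":0,"z":0.01,"wx":0,"wy":0,"wz":0},{"fingers":1,"x":0,"y":0,"z":0.02,"wx":0,"wy":0,"wz":0},{"fingers":1,"x":0,"y":0,"z":0.025,"wx":0,"wy":0,"wz":0},{"fingers":1,"x":0,"y":0,"z":0.025,"wx":0,"wy":0,"wz":0},{"fingers":1,"x":0,"y":0,"z":0.025,"wx":0,"wy":0,"wz":0}]'
```

```text
time: 10.9
tool_pos: [0.5907, 0.0027, 0.107]
ee_rot: [180.0, 0.0, 164.0]
ft_force: [-0.5, 0.8, -0.4]
opening: 0.0408
grip_force: 42.7
```

```bash
python3 -m jog '[{"fingers":0,"x":0,"y":0,"z":0,"wx":0,"wy":0,"wz":0},{"fingers":-0.1,"x":0,"y":0,"z":0,"wx":0,"wy":0,"wz":0},{"fingers":-0.2,"x":0,"y":0,"z":0,"wx":0,"wy":0,"wz":0},{"fingers":-0.35,"x":0,"y":0,"z":0,"wx":0,"wy":0,"wz":0},{"fingers":-0.5,"x":0,"y":0,"z":0,"wx":0,"wy":0,"wz":0}]' 20
python3 -m jog '[{"fingers":-0.7,"x":0,"y":0,"z":0,"wx":0,"wy":0,"wz":0},{"fingers":-0.7,"x":0,"y":0,"z":0,"wx":0,"wy":0,"wz":0},{"fingers":-0.7,"x":0,"y":0,"z":0,"wx":0,"wy":0,"wz":0},{"fingers":-0.7,"x":0,"y":0,"z":0,"wx":0,"wy":0,"wz":0},{"fingers":-0.7,"x":0,"y":0,"z":0,"wx":0,"wy":0,"wz":0}]' 40
python3 -m jog '[{"fingers":-0.7,"x":0,"y":0,"z":-0.08,"wx":0,"wy":0,"wz":0},{"fingers":-0.7,"x":0,"y":0,"z":-0.2,"wx":0,"wy":0,"wz":0},{"fingers":-0.7,"x":0,"y":0,"z":-0.4,"wx":0,"wy":0,"wz":0},{"fingers":-0.7,"x":0,"y":0,"z":-0.7,"wx":0,"wy":0,"wz":0},{"fingers":-0.7,"x":0,"y":0,"z":-1,"wx":0,"wy":0,"wz":0}]'
python3 - <<'E'
from h import *
print(rows([.5437,-.1548,.22],164))
E
```

```text
time: 11.4
tool_pos: [0.5908, 0.0027, 0.107]
ee_rot: [180.0, 0.0, 164.0]
ft_force: [0.4, -0.4, 1.1]
opening: 0.0639
grip_force: 0.0
time: 11.9
tool_pos: [0.5907, 0.0027, 0.1069]
ee_rot: [180.0, -0.0, 164.0]
ft_force: [-0.5, -0.8, 0.2]
opening: 0.0726
grip_force: 0.0
time: 12.4
tool_pos: [0.5906, 0.0024, 0.2296]
ee_rot: [180.0, 0.1, 164.0]
ft_force: [0.4, 0.5, 0.6]
opening: 0.0723
grip_force: 0.0
(array([ 0.014, -1.367,  0.08 ]), array([ 0.    ,  0.0003, -0.    ]))
```

```bash
cp /tmp/side.npz /tmp/side_b.npz; python3 -m jog '[{"fingers":-0.7,"x":0,"y":-0.2,"z":0,"wx":0,"wy":0,"wz":0},{"fingers":-0.7,"x":0,"y":-0.4,"z":0,"wx":0,"wy":0,"wz":0},{"fingers":-0.7,"x":0,"y":-0.6,"z":0,"wx":0,"wy":0,"wz":0},{"fingers":-0.7,"x":0,"y":-0.8,"z":0,"wx":0,"wy":0,"wz":0},{"fingers":-0.7,"x":0,"y":-1,"z":0,"wx":0,"wy":0,"wz":0}]'
python3 - <<'E'
from h import *
S=snap('side')
c=S['pixels'][160:250,265:385][:,:,::-1]; c=cv2.resize(c,(533,400),interpolation=cv2.INTER_CUBIC)
e=cv2.resize(np.load('/tmp/side_b.npz')['pixels'][185:215,332:362][:,:,::-1],(260,260),interpolation=cv2.INTER_NEAREST)
e2=cv2.resize(S['pixels'][185:215,332:362][:,:,::-1],(260,260),interpolation=cv2.INTER_NEAREST)
o=np.zeros((520,793,3),np.uint8);o[:400,:533]=c;o[:260,533:]=e;o[260:,533:]=e2
cv2.imwrite('pics/c5.png',o)
E
```

```text
time: 12.9
tool_pos: [0.5575, -0.1136, 0.2288]
ee_rot: [180.0, 0.1, 164.0]
ft_force: [-0.5, 0.3, 0.3]
opening: 0.0727
grip_force: 0.0
```

View pics/c5.png

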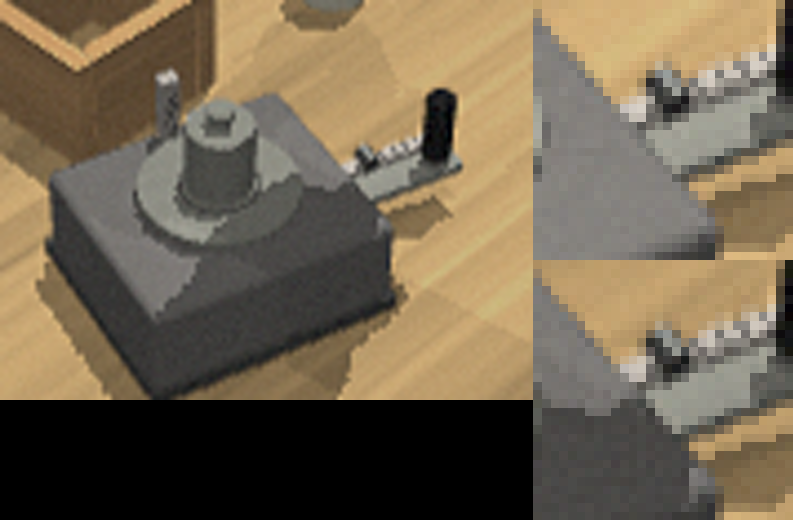

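The weight stands upright in the middle of the pan (crop 220,150) and has been let go. The rider is near side px (348,195), with its light line between dark edges. Next I work out where along the slide the mark is.

```bash
python3 - <<'E'
from h import *
S=dict(np.load('/tmp/side.npz'));T=dict(np.load('/tmp/top.npz'))
yaw=np.radians(-16);xb=np.array([np.cos(yaw),np.sin(yaw),0]);yb=np.array([-np.sin(yaw),np.cos(yaw),0]);O=np.array([.590,.0027,0])
B=lambda x,y,z:O+xb*x+yb*y+[0,0,z]
T0=snap('top')
for n,d in(('S',S),('T',T0)):
    print(n,'grip top',proj(d,B(0,-.168,.095)),'ptr',proj(d,B(.012,-.103,.041)),'rail end',proj(d,B(.028,-.193,.032)))
    for s in(.02,.03,.04,.05,.06): print(s,proj(d,B(.020,-.103-s,.039)).round(1),proj(d,B(.028,-.103-s,.039)).round(1),proj(d,B(.036,-.103-s,.039)).round(1))
g=cv2.cvtColor(S['pixels'],cv2.COLOR_RGB2GRAY); print('S cols 340-364, rows 186-206'); print(g[186:206,340:364])
g=cv2.cvtColor(T0['pixels'],cv2.COLOR_RGB2GRAY); print('T cols 338-364 rows 196-216'); print(g[198:218,338:366])
E
```

```text
S grip top [365.22303015 181.52172602] ptr [342.95772052 199.98678145] rail end [365.5255995  189.32687593]
0.02 [347.3 196.7] [345.9 195. ] [344.5 193.4]
0.03 [350.2 195.6] [348.8 194. ] [347.4 192.4]
0.04 [353.1 194.5] [351.6 192.9] [350.2 191.3]
0.05 [355.9 193.4] [354.5 191.8] [353.1 190.2]
0.06 [358.7 192.3] [357.3 190.8] [355.9 189.2]
T grip top [360.49888032 214.95174639] ptr [342.35829793 206.8271163 ] rail end [368.06486676 209.74546585]
0.02 [348.4 206.3] [349.1 204.1] [349.7 201.9]
0.03 [351.2 207.1] [351.8 204.9] [352.4 202.7]
0.04 [353.9 207.9] [354.6 205.7] [355.2 203.5]
0.05 [356.7 208.7] [357.3 206.5] [357.9 204.3]
0.06 [359.4 209.5] [360.  207.3] [360.7 205.1]
S cols 340-364, rows 186-206
[[163 160 162 161 162 162 164 167 168 171 168 166 160 153 153 154 158 159
  158 160  88  23   9  20]
 [162 165 161 165 163 165 170 168 168 166 157 157 151 152 152 159 158 156
  154 164  86  23  23  14]
 [161 162 166 165 168 165 168 164 165 159 153 152 155 156 160 153 159 151
  157 178  62   5  15  13]
 [165 167 170 166 169 169 167 162 157 153 149 154 157 158 155 152 149 154
  159 18
[... 3304 characters left out ...]
 93  90  79  63  60  74  86  81  63  52  51  54  55  55  56  58  61  64
   67  68  67  66  67  67  67  67  68  66]
 [ 89  87  78  64  56  66  81  86  73  57  51  52  54  54  54  55  57  60
   65  66  66  67  69  67  68  68  68  67]
 [ 87  86  80  70  57  57  73  83  81  67  53  52  52  55  61  64  60  57
   59  61  64  66  66  67  67  67  66  65]
 [ 86  84  82  73  58  51  61  78  84  80  67  57  52  62  80  88  75  58
   56  58  61  62  62  63  62  64  62  61]
 [ 82  82  80  72  61  52  55  67  82  88  82  69  58  67  91 103  86  61
   54  55  56  57  58  59  57  57  58  57]
 [ 79  81  78  75  67  57  54  57  71  86  92  84  69  65  81  89  76  59
   54  55  56  56  56  55  57  61  65  64]]
```

```bash
python3 -m jog '[{"fingers":-0.7,"x":0,"y":-0.1,"z":0.05,"wx":0,"wy":0,"wz":0},{"fingers":-0.7,"x":0.01,"y":-0.2,"z":0.15,"wx":0,"wy":0,"wz":0},{"fingers":-0.7,"x":0.016,"y":-0.3,"z":0.3,"wx":0,"wy":0,"wz":0},{"fingers":-0.7,"x":0.016,"y":-0.362,"z":0.45,"wx":0,"wy":0,"wz":0},{"fingers":-0.7,"x":0.016,"y":-0.362,"z":0.6,"wx":0,"wy":0,"wz":0}]'
python3 -m jog '[{"fingers":-0.7,"x":0,"y":0,"z":0.15,"wx":0,"wy":0,"wz":0},{"fingers":-0.7,"x":0,"y":0,"z":0.35,"wx":0,"wy":0,"wz":0},{"fingers":-0.7,"x":0,"y":0,"z":0.55,"wx":0,"wy":0,"wz":0},{"fingers":-0.7,"x":0,"y":0,"z":0.72,"wx":0,"wy":0,"wz":0},{"fingers":-0.7,"x":0,"y":0,"z":0.83,"wx":0,"wy":0,"wz":0}]'
python3 -m jog '[{"fingers":-0.7,"x":0,"y":0,"z":0,"wx":0,"wy":0,"wz":0},{"fingers":-0.7,"x":0,"y":0,"z":0,"wx":0,"wy":0,"wz":0},{"fingers":-0.6,"x":0,"y":0,"z":0,"wx":0,"wy":0,"wz":0},{"fingers":-0.5,"x":0,"y":0,"z":0,"wx":0,"wy":0,"wz":0},{"fingers":-0.4,"x":0,"y":0,"z":0,"wx":0,"wy":0,"wz":0}]'
python3 - <<'E'
from h import *
print(rows([.5437,-.1548,.058],164))
E
```

```text
time: 13.5
tool_pos: [0.5431, -0.1547, 0.1533]
ee_rot: [-180.0, -0.1, 164.0]
ft_force: [-0.0, 0.7, 0.4]
opening: 0.073
grip_force: 0.0
time: 14.0
tool_pos: [0.5424, -0.1538, 0.0525]
ee_rot: [-180.0, -0.2, 164.0]
ft_force: [-0.1, -0.7, -0.4]
opening: 0.0725
grip_force: 0.0
time: 14.5
tool_pos: [0.5442, -0.1539, 0.0561]
ee_rot: [180.0, 0.1, 164.0]
ft_force: [-0.2, 0.4, 0.7]
opening: 0.0596
grip_force: 0.0
(array([ 0.002, -0.009, -0.016]), array([ 0.0001,  0.0004, -0.    ]))
```

```bash
python3 -m jog '[{"fingers":-0.2,"x":0,"y":0,"z":0,"wx":0,"wy":0,"wz":0},{"fingers":0.1,"x":0,"y":0,"z":0,"wx":0,"wy":0,"wz":0},{"fingers":0.4,"x":0,"y":0,"z":0,"wx":0,"wy":0,"wz":0},{"fingers":0.8,"x":0,"y":0,"z":0,"wx":0,"wy":0,"wz":0},{"fingers":1,"x":0,"y":0,"z":0,"wx":0,"wy":0,"wz":0}]' 50
python3 -m jog '[{"fingers":1,"x":0,"y":0,"z":0,"wx":0,"wy":0,"wz":0},{"fingers":1,"x":0,"y":0,"z":0,"wx":0,"wy":0,"wz":0},{"fingers":1,"x":0,"y":0,"z":0,"wx":0,"wy":0,"wz":0},{"fingers":1,"x":0,"y":0,"z":0,"wx":0,"wy":0,"wz":0},{"fingers":1,"x":0,"y":0,"z":0,"wx":0,"wy":0,"wz":0}]'
```

```text
time: 15.0
tool_pos: [0.5438, -0.1538, 0.0555]
ee_rot: [180.0, -0.0, 164.0]
ft_force: [-1.6, 0.9, 1.3]
opening: 0.018
grip_force: 48.8
time: 15.5
tool_pos: [0.5438, -0.1539, 0.0554]
ee_rot: [180.0, 0.0, 164.0]
ft_force: [-1.6, 1.5, 3.8]
opening: 0.018
grip_force: 48.9
```

```bash
python3 -m jog '[{"fingers":1,"x":0,"y":-0.04,"z":0,"wx":0,"wy":0,"wz":0},{"fingers":1,"x":0,"y":-0.09,"z":0,"wx":0,"wy":0,"wz":0},{"fingers":1,"x":0,"y":-0.14,"z":0,"wx":0,"wy":0,"wz":0},{"fingers":1,"x":0,"y":-0.19,"z":0,"wx":0,"wy":0,"wz":0},{"fingers":1,"x":0,"y":-0.23,"z":0,"wx":0,"wy":0,"wz":0}]'
python3 -m jog '[{"fingers":1,"x":0,"y":0,"z":0,"wx":0,"wy":0,"wz":0},{"fingers":1,"x":0,"y":0,"z":0,"wx":0,"wy":0,"wz":0},{"fingers":1,"x":0,"y":0,"z":0,"wx":0,"wy":0,"wz":0},{"fingers":1,"x":0,"y":0,"z":0,"wx":0,"wy":0,"wz":0},{"fingers":1,"x":0,"y":0,"z":0,"wx":0,"wy":0,"wz":0}]'
python3 - <<'E'
from h import *
S=snap('side');T=snap('top')
f=lambda d,a,b,c,e:cv2.resize(d['pixels'][c:e,a:b][:,:,::-1],(400,400),interpolation=cv2.INTER_NEAREST)
cv2.imwrite('pics/c6.png',np.hstack([f(S,330,370,175,215),f(T,325,375,180,230)]))
g=cv2.cvtColor(S['pixels'],cv2.COLOR_RGB2GRAY); print(g[188:204,340:362])
E
```

```text
time: 16.0
tool_pos: [0.5363, -0.1806, 0.0554]
ee_rot: [179.9, 0.0, 164.0]
ft_force: [-0.5, 6.7, 4.8]
opening: 0.0183
grip_force: 49.2
time: 16.5
tool_pos: [0.5364, -0.1803, 0.0554]
ee_rot: [180.0, 0.0, 164.0]
ft_force: [-0.7, 5.2, 4.4]
opening: 0.0182
grip_force: 49.2
[[173 174 174 176 179 180 184 180 178 170 166 164 165 167 170 166 165 163
  163 164 173 178]
 [171 178 178 182 179 180 179 170 169 164 165 167 170 170 165 168 162 167
  170 177 184 181]
 [179 179 183 182 178 177 169 166 161 161 164 171 169 166 165 165 169 177
  163 190 196 162]
 [181 183 178 179 173 168 168 157 163 168 170 165 163 168 170 155 177 197
  136 187 188 184]
 [183 179 177 171 168 155 174 142 159 169 169 167 172 169 186 137 138 196
  190 143 130 131]
 [179 172 168 165 161 105 139 156 111 162 152 186 197 122 189 190 114 179
  135  90  91 105]
 [175 172 164 166 136  43  63 159 139 127 115 177 194 151 137 134 133  94
  110 132 134 160]
 [158 163 162 171 151  89  47  77 159  79 141 116 153 133  98  99 124 139
  169 168 156 156]
 [117 159 176 185 196 154  57  58  61  66 101 122  96 108 136 153 159 156
  159 159 105 103]
 [125 128 180 197 201 109  79  32  31  58  79 127 138 165 167 156 105 103
  102 102 102 105]
 [123  67 113 179 183  99 103  60  95 109  76 128 155 157 161 107 105 106
  106 103 104 107]
 [130  78  68  91  87 112 138 122 171 172 127 163 107 106 101 103 102 106
  107 102 104  98]
 [128  73  77  72  78 164 170 171 170 162 108 105 107 105 106 104 107 101
   99  83  88  77]
 [121  74  79  80  70 126 171 162 158 107 107 105 104 106 103 105 102  84
   76  87 111 127]
 [ 74  81  78  81  76  60 161 106 104 103 105 107 104 102  88  80  87  89
  109 137 173 173]
 [ 73  77  77  78  78  74  89  97 106 102 105  97  85  73  91 110 138 136
  174 172 172 174]]
```

View pics/c6.png

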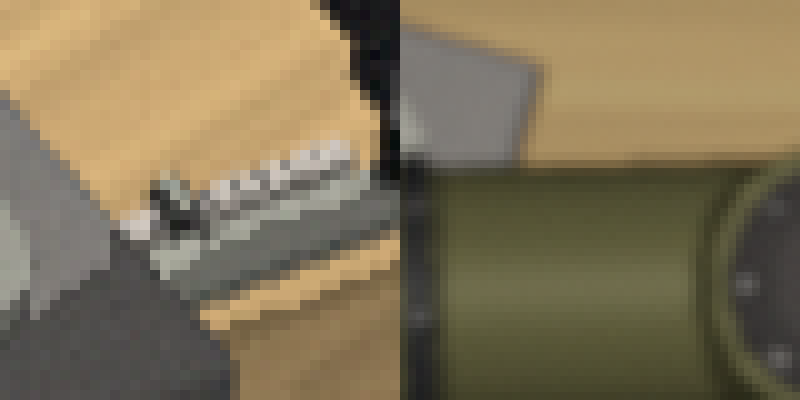

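The pointer has come out beside the rider. The rider's line ends near side px (348.4,195.5), and the fin is near (350,198), which puts it about 0–3 mm short. I cross-check the rider position against the rail end and grip in the first top picture.

```bash
python3 - <<'E'
from h import *
import cv2
T=dict(np.load('/tmp/top.npz'));S=dict(np.load('/tmp/side.npz'))
im={'T':cv2.imread('pics/top0.png',0).astype(np.float32),'S0':cv2.imread('pics/side0.png',0).astype(np.float32),'S':cv2.cvtColor(S['pixels'],cv2.COLOR_RGB2GRAY).astype(np.float32)}
yaw=np.radians(-16);xb=np.array([np.cos(yaw),np.sin(yaw),0]);yb=np.array([-np.sin(yaw),np.cos(yaw),0]);O=np.array([.590,.0027,0])
def prof(k,d,xs,z,ys):
    out=[]
    for y in ys:
        p=np.array([proj(d,O+xb*x+yb*y+[0,0,z]) for x in xs],np.float32)
        out.append(cv2.remap(im[k],p[:,0].reshape(1,-1),p[:,1].reshape(1,-1),1).mean())
    return np.array(out).round().astype(int)
ys=-np.arange(.084,.206,.002)
a=prof('T',T,np.linspace(.024,.032,5),.034,ys)
b=prof('T',T,np.linspace(-.006,.006,5),.095,ys)
c=prof('S',S,np.linspace(.022,.034,7),.039,ys)
e=prof('S',S,np.linspace(.012,.017,5),.041,ys)
f=prof('S0',S,np.linspace(.012,.017,5),.041,ys)
g=prof('S',S,np.linspace(.024,.032,5),.032,ys)
print('y  Trail Tgrip Srider@39 Sptr Sptr0 Srail')
for r in zip((ys*1000).round().astype(int),a,b,c,e,f,g): print(*r)
E
```

```text
y  Trail Tgrip Srider@39 Sptr Sptr0 Srail
-84 132 108 123 123 128 122
-86 143 120 124 122 129 123
-88 154 136 123 118 129 124
-90 162 150 123 116 130 124
-92 165 156 124 120 130 124
-94 165 158 124 120 129 124
-96 164 157 125 102 127 124
-98 162 157 125 80 128 125
-100 162 158 122 76 130 126
-102 162 160 113 73 127 121
-104 163 162 108 81 123 106
-106 164 163 125 95 118 87
-108 165 163 159 111 118 81
-110 165 162 177 126 127 107
-112 164 162 182 117 118 146
-114 163 161 180 111 110 171
-116 159 161 164 95 92 177
-118 152 162 142 70 67 157
-120 142 162 104 63 60 130
-122 128 162 65 60 59 110
-124 117 163 58 62 61 76
-126 113 163 83 66 67 49
-128 116 163 126 80 86 50
-130 125 163 130 105 108 63
-132 135 163 120 120 119 90
-134 146 162 130 116 115 94
-136 153 160 140 115 118 101
-138 157 157 155 123 127 121
-140 159 154 174 127 129 123
-142 160 150 180 120 119 139
-144 160 146 170 113 112 162
-146 160 139 157 115 114 166
-148 160 130 163 125 124 150
-150 160 119 176 130 131 133
-152 161 104 172 119 121 143
-154 160 86 153 120 123 161
-156 160 69 150 128 128 159
-158 160 56 168 126 122 135
-160 160 51 180 113 94 136
-162 162 50 179 105 55 160
-164 163 53 164 108 27 168
-166 163 62 165 115 20 160
-168 163 76 175 123 20 143
-170 163 96 182 119 20 144
-172 164 117 183 120 22 156
-174 163 134 178 124 21 164
-176 163 145 181 124 16 165
-178 162 152 185 125 17 163
-180 160 155 186 133 18 166
-182 160 155 188 145 21 167
-184 162 155 186 161 26 165
-186 164 156 179 152 64 170
-188 163 156 176 126 143 172
-190 161 156 176 92 182 168
-192 158 156 173 49 182 171
-194 157 156 166 24 181 168
-196 156 156 149 17 180 157
-198 156 156 124 16 181 129
-200 155 156 88 18 181 88
-202 155 157 61 16 180 50
-204 155 157 50 19 181 26
```

All estimates put the mark at 0.0275–0.030 m, and the slide is at about 0.0275. I nudge it 1.4 mm further out, let it settle and hand in.

```bash
python3 -m jog '[{"fingers":1,"x":0,"y":-0.006,"z":0,"wx":0,"wy":0,"wz":0},{"fingers":1,"x":0,"y":-0.012,"z":0,"wx":0,"wy":0,"wz":0},{"fingers":1,"x":0,"y":-0.012,"z":0,"wx":0,"wy":0,"wz":0},{"fingers":1,"x":0,"y":-0.012,"z":0,"wx":0,"wy":0,"wz":0},{"fingers":1,"x":0,"y":-0.012,"z":0,"wx":0,"wy":0,"wz":0}]'
python3 - <<'E'
from h import *
S=snap('side','s7.png')
c=lambda a,b,e,f,w,h:cv2.resize(S['pixels'][e:f,a:b][:,:,::-1],(w,h),interpolation=cv2.INTER_CUBIC)
cv2.imwrite('pics/c7.png',np.hstack([c(265,365,165,240,400,300),c(335,365,182,212,300,300)]))
E
```

```text
time: 17.1
tool_pos: [0.536, -0.1817, 0.0554]
ee_rot: [180.0, 0.0, 164.0]
ft_force: [0.4, 4.2, 4.9]
opening: 0.0178
grip_force: 49.2
```

View pics/c7.png

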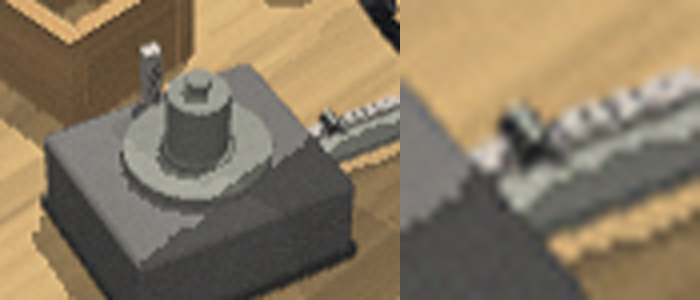

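The weight still stands upright at mid-pan (crop 197,125). The fin sits right in line with the rider's light line (crop 545,150, px 349.5,197). Handing in.

```bash
python3 -c "
from bench import bot
print(bot.close_job())"
```

```text
the job is handed in; nothing more can be done
None
```

I handed the job in with the 500 g weight standing upright and released mid-pan, and the gripper still holding the slide about 29 mm out; the pointer looks level with the rider's line to within about 2 mm, but no verdict came back.

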